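# Slide a specimen stage round the lens rack onto the photo mat

## Robot

A 7-joint arm with a two-finger parallel gripper is mounted at the origin on the work surface. World frame = base frame: x ahead of the robot, y to its left, z up, the work surface at z = 0. Lengths are in m, angles in rad, forces in N, time in s.
With the tool pointing down it reaches from about 0.425 to 0.875 m from the base axis. Payload 4.7 kg.
Tool frame: the origin (TCP) lies midway between the tips of the shut fingers; the grasp point (between the pads) lies 19 mm behind it; z points along the fingers, y is the line along which they close (so a half turn about z gives the same grasp; the last joint's range is limited). The gripper opens to 87 mm and grips with 3 to 60 N. Pads are 19 mm wide; open, the fingers measure 117 mm over their backs; the gripper's body (75 mm by 190 mm) begins 51 mm behind the grasp point.
Start: joints at [-1.282, 0.321, -0.07, 1.45, 0.023, 1.371, -0.057], TCP at [0.176, 0.626, 0.223] pointing down, gripper open.
Joint ranges: [-2.86, 2.86], [-0.3, 2.09], [-1.38, 1.24], [0.06, 2.45], [-1.56, 4.7], [0.09, 2.05], [-2.69, 2.69]. Speed limits (rad/s): [2.57, 2.57, 3.14, 3.14, 3.14, 3.14, 3.14].

## Interface

Orientations are given as a rotation vector (axis times angle).
In Python, from bench import ctrl, get_image, calibration gives the robot as it stands.
- The arm moves only by the tool apply_moves, never from a script. Its arguments are lists of equal length, an entry for each row: "dp": the shift along the tool's x, y, z in m, a list of three; "twist": the turn, a rotation vector about the tool's x, y, z in rad, a list of three; "fingers": the closure, from 0 (fully open) to 1 (shut). In form: {"dp": [[dx, dy, dz], ...], "twist": [[ax, ay, az], ...], "fingers": [fingers, ...]}. A call has 1 to 10 rows; each row shifts and turns the commanded pose from where the row before left it, along the tool's axes as they then stand; what a row does not reach is not made up. A row lasts 1/10 s, in which the tool goes at most 50 mm and 8.59 degrees, less where a joint would pass 70% of its speed; a pose out of reach is approached as far as the arm can. A call is refused whole if a number of a shift passes 0.05 or a number of a turn 0.15, either way. A call with a gripper value outside its range is refused whole. The fingers move at their own pace and stop on an object; "newtons" is the grip in N (left out, the last holds). Time passes only in rows, so rows that do not move let the fingers close. It gives the time, the measured TCP pose, the force, the opening and the grip force at its end, in the units of the state.
- ctrl.get_state(): the state, without advancing time (a new reading comes with each control period).
- get_image(name): name is "side" or "top"; returns the picture (480x640x3 uint8, red, green, blue); there is no depth.
- calibration(name): a dict with "fx", "fy", "cx", "cy" (pixels), "k1" (the pictures are not rectified: a ray, as slopes to the right and down, at radius r is drawn at 1 + k1 r^2 times it, then the intrinsics apply), "eye" and "attitude" of the camera in the world. Camera axes: x right, y up, looking along -z (the intrinsics and any distortion apply to the point x, -y, -z); pixel columns grow to the right and rows downward; lengths in m; the calibration is good to about 2 mm. A picture is of the moment at which its call begins. calibration takes no time and is no camera call.
- ctrl.close_job(): hands the job in; it is judged then, once.
The state is a dict: "time": time; "joint_positions": joint angles; "qd": joint speeds; "joint_torque": joint torques, N m; "position": TCP position; "tool_rot": TCP orientation; "ft_force": force on the tool from outside, world axes, zero at the start; "torque": the same for the moment, N m; "grip_width": opening from 0.0 (shut) to 1.0 (fully open); "grip_force": force on a finger pad.
Only numpy, scipy, OpenCV 4.12 (cv2) and the standard library are available. Lean on these libraries where they do the work, as an engineer would, in place of code of your own. Each camera call takes 0.05 s, during which the arm holds its last target. There are 200 camera calls.

## Task

In the conservation lab, slide the round stage that carries the wooden fragment along the bench top, around the lens rack, to the photo mat on the rack's other side, and leave it standing wholly inside the ring drawn on the mat. Keep the stage flat on the bench all the way, do not lift or tip it, and let neither the stage nor the robot touch the lens rack or the sample tray.

Things in the scene. Friction and masses are not known exactly. Their poses are not given: they have to be found in the camera images.
- stage: The stage to move: a loose solid aluminium disc, 110 mm diameter, 30 mm high, about 0.5 kg; on its flat top a brown wooden fragment (75 x 36 mm, top 42 mm above the bench) is clipped. It stops where a push stops. Starts left or right of the lens rack. Origin: centre of its underside, z up; yaw is free. A second, empty stage of the same size is not wanted.
- mat: The photo mat, fixed, on the other side of the lens rack: a flat black square, 170 x 170 mm, about 1 mm thick (the stage slides over its edge without a step), with a thin white ring of 150 mm inner diameter about its centre and a small white cross in the middle. Origin: centre of mat and ring, on the bench.
- rack: The lens rack, fixed between stage and mat: a black block 200 mm long (its x, pointing away from the robot within 6 degrees), 90 mm wide (y), 25 mm high, with seven steel lenses standing in it, tops 56 mm above the bench. Origin: centre of its underside. Its near end is too close to the robot to pass; past its far end a gap of about 200 mm or more is left to the sample tray.
- tray: The sample tray, fixed to the bench beyond the far end of the lens rack: an open white plastic tray, 60 mm (its x, pointing away from the robot within 6 degrees) by 160 mm (y) by 35 mm high, with three compartments holding fragments. Origin: centre of its underside.
There are look-alikes about, which are no part of the job. What is shaped like the stage but purple is not meant.

How it is judged:
At the end, for the whole second after the job is handed in: The stage stands flat and at rest on the bench with its centre within 20 mm of the mat's centre, that is, wholly inside the ring (horizontal distance between stage and mat below 0.02 m and height (world z) of stage below 0.005 m and angle between stage's own z axis and vertical below 0.05 rad and linear speed of stage below 0.01 m/s); the robot touches nothing.
It fails at once if the lens rack is touched, by the stage, the robot or anything else (contact force between anything else and rack above 0.3 N).
It fails at once if the sample tray is touched, by the stage, the robot or anything else (contact force between anything else and tray above 0.3 N).
It fails at once if the stage is lifted off the bench (more than 10 mm) or tipped (more than about 11 degrees) (height (world z) of stage above 0.01 m or angle between stage's own z axis and vertical above 0.2 rad).
It also fails if it takes over 64 s, if anything falls off the work surface, if the arm or the gripper's body presses on something with over 40 N, if the wrist force passes 120 N, or if a joint passes its speed limit or range.

## Working session

There is one attempt and no reset: what is moved stays moved. The work goes in short steps, Python scripts to look and compute and a tool call to move; the robot and the scene stay as the last step left them, time stands still between calls to the robot, and variables do not carry over. Pictures are saved under pics/ and viewed, at most 10 in all, crops included, and the job is handed in when it is done.

Besides the shell and the picture viewer there is one more tool, called as a command line: name --argument value ..., lists and objects as JSON in quotes. apply_moves: Moves the arm, as the interface text tells. Its arguments: {"type":"object","properties":{"dp":{"type":"array"},"twist":{"type":"array"},"fingers":{"type":"array"},"newtons":{"type":"number"}},"required":["dp","twist","fingers"]}

```bash
ls; mkdir -p pics; python3 - <<'E'
from bench import ctrl,get_image,calibration
import cv2
for n in("top","side"):
    cv2.imwrite(f"pics/{n}0.png",get_image(n)[:,:,::-1]); print(calibration(n))
s=ctrl.get_state();print(s)
E
```

```text
pics
{'fx': 471.5382995930412, 'fy': 471.5382995930412, 'cx': 322.0192538641726, 'cy': 227.60060733927116, 'k1': 0.0046951010658561245, 'eye': array([0.47683408, 0.05514026, 1.16835165]), 'attitude': array([ 0.05407889, -0.07906763, -1.55112275])}
{'fx': 496.22915479930106, 'fy': 496.22915479930106, 'cx': 312.1648842851835, 'cy': 241.25686160733324, 'k1': -0.013646818564636254, 'eye': array([0.50194565, 0.75217659, 0.83361916]), 'attitude': array([ 0.03442461, -1.10625125, -2.85086928])}
{'time': 0.1, 'joint_positions': array([-1.28185215,  0.32177179, -0.07007758,  1.4515583 ,  0.02262614,
        1.37079225, -0.0569192 ]), 'qd': array([-9.74378028e-04, -1.23734690e-03,  2.69092178e-04, -2.15348039e-03,
       -3.83499689e-05, -9.53957637e-04, -8.79228310e-04]), 'joint_torque': array([-7.12340789e-04, -4.92571235e+01, -4.06148918e-01, -3.13398278e+01,
       -6.42119371e-02,  3.95331520e-02,  7.98062365e-05]), 'position': array([0.17633345, 0.62510954, 0.22155329]), 'tool_rot': array([-4.30339034e-01, -3.11185795e+00,  2.73160632e-03]), 'ft_force': array([-0.09431476,  1.02479844,  0.29862895]), 'torque': array([ 0.00385484, -0.02367876,  0.02461726]), 'grip_force': 0.0, 'grip_width': 0.9994606680905967}
```

View pics/top0.png

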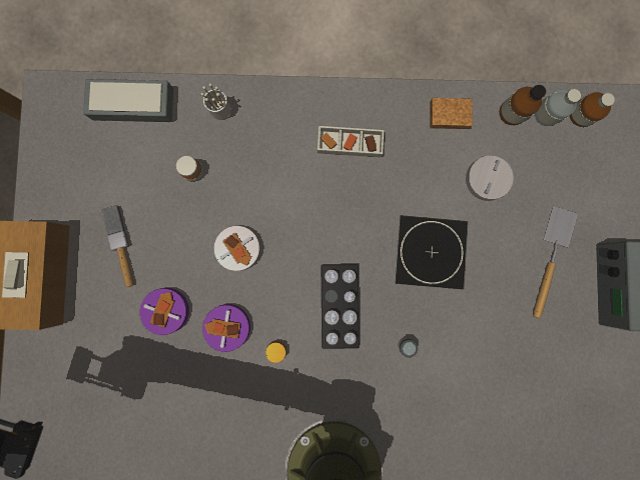

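View pics/side0.png

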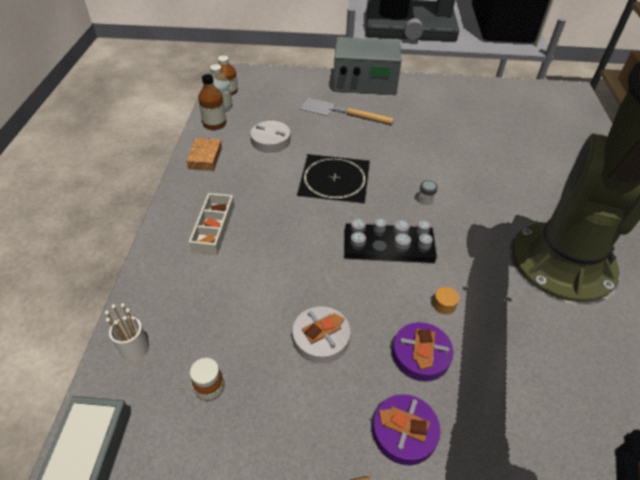

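Top view: the gray stage with the fragment is at (237,248) and the mat's centre is at (432,252). The rack is at (340,306) and the tray at (351,141).
Could be taken for the stage: purple stages at (164,311) and (227,328), and the empty gray one at (491,178). I choose (237,248), which is gray and carries a fragment, and check it in a crop.

```bash
cat > h.py <<'E'
import numpy as np, cv2
from scipy.spatial.transform import Rotation as R
from bench import ctrl,get_image,calibration
def ray(n,uv):
    c=calibration(n); K=np.array([[c['fx'],0,c['cx']],[0,c['fy'],c['cy']],[0,0,1]])
    p=cv2.undistortPoints(np.array(uv,float).reshape(-1,1,2),K,np.array([c['k1'],0,0,0.]))[:,0]
    d=np.c_[p[:,0],-p[:,1],-np.ones(len(p))]
    return c['eye'],R.from_rotvec(c['attitude']).apply(d)
def onto(n,uv,z):
    e,d=ray(n,uv); return e+d*((z-e[2])/d[:,2])[:,None]
def big(mask):
    return max(cv2.findContours(mask.astype(np.uint8),0,1)[0],key=cv2.contourArea)
E
python3 - <<'E'
from h import *
im=get_image("top"); si=get_image("side")
a=cv2.resize(im[215:280,205:270],(400,400),interpolation=2); b=cv2.resize(si[295:375,280,None].repeat(1,1) if 0 else si[295:375,282:362],(400,400),interpolation=2)
cv2.imwrite("pics/crop1.png",np.hstack([a,b])[:,:,::-1])
def crop(img,x0,x1,y0,y1,f):
    m=np.zeros(img.shape[:2],bool); m[y0:y1,x0:x1]=f(img[y0:y1,x0:x1].astype(int)); return m
fr=lambda p:(p[...,0]-p[...,2]>40)
br=lambda p:(p.min(-1)>150)|fr(p)
dk=lambda p:p.max(-1)<55
for n,img,bx in(("top",im,(205,270,215,280)),("side",si,(282,360,296,370))):
    c=big(crop(img,*bx,fr)); r=cv2.minAreaRect(c); print(n,"frag",r,onto(n,cv2.boxPoints(r),.042).round(4).tolist(), onto(n,[r[0]],.042))
    if n=="top":
        c=big(crop(img,*bx,br)); e=cv2.fitEllipse(cv2.convexHull(c)); print("stage",e,onto(n,[e[0]],.03))
for k,bx,z,f in(("mat",(385,480,205,300),.001,dk),("rack",(312,370,255,358),.025,dk),("tray",(310,392,118,165),.035,lambda p:p.min(-1)>150)):
    c=big(crop(im,*bx,f)); r=cv2.minAreaRect(cv2.convexHull(c)); print(k,r,onto("top",cv2.boxPoints(r),z).round(3).tolist(),onto("top",[r[0]],z))
E
```

```text
top frag ((237.42306518554688, 250.3845977783203), (33.83671188354492, 15.254255294799805), 56.3099365234375) [[0.5374, 0.2765, 0.042], [0.5582, 0.2471, 0.042], [0.4919, 0.2004, 0.042], [0.4714, 0.2298, 0.042]] [[0.51464432 0.23840496 0.042     ]]
stage ((235.863037109375, 247.9064483642578), (44.21376419067383, 44.8588981628418), 59.63814926147461) [[0.52093629 0.24429686 0.03      ]]
side frag ((324.0000305175781, 326.5000305175781), (17.8885440826416, 42.48529052734375), 63.43495178222656) [[0.5586, 0.2515, 0.042], [0.4902, 0.2023, 0.042], [0.4735, 0.2371, 0.042], [0.5407, 0.284, 0.042]] [[0.51618939 0.24428107 0.042     ]]
mat ((431.5138244628906, 251.8345184326172), (68.42948150634766, 68.346435546875), 4.763641834259033) [[0.443, -0.144, 0.001], [0.612, -0.157, 0.001], [0.601, -0.328, 0.001], [0.432, -0.313, 0.001]] [[ 0.52133127 -0.23555019  0.001     ]]
rack ((340.3073425292969, 305.50994873046875), (83.47718811035156, 37.767574310302734), 89.18154907226562) [[0.486, 0.039, 0.025], [0.489, -0.052, 0.025], [0.29, -0.057, 0.025], [0.288, 0.033, 0.025]] [[ 0.38752718 -0.00950986  0.025     ]]
tray ((371.0019836425781, 143.46888732910156), (15.033166885375977, 17.77781105041504), 3.5763344764709473) [[0.762, -0.059, 0.035], [0.806, -0.061, 0.035], [0.804, -0.098, 0.035], [0.76, -0.096, 0.035]] [[ 0.78301164 -0.07854688  0.035     ]]
```

View pics/crop1.png

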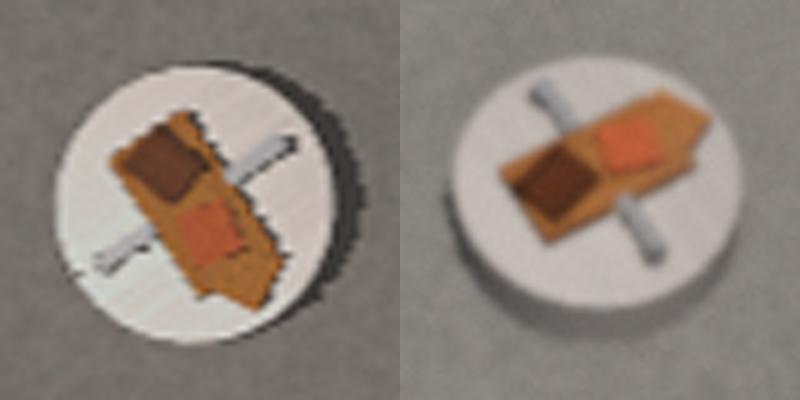

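The crop confirms the gray disc with the wooden fragment. The fragment's long axis is at about 35° in the world and the clip bar crosses its middle. I'll grip across the fragment near its dark-square end at about (0.534,0.254), clear of the clip, and slide the stage past the rack's far end along x≈0.62.

apply_moves --dp '[[-0.037,-0.022,0],[-0.037,-0.022,0],[-0.037,-0.022,0],[-0.037,-0.022,0],[-0.037,-0.022,0],[-0.037,-0.022,0],[-0.037,-0.022,0],[-0.037,-0.022,0],[-0.037,-0.022,0],[-0.037,-0.022,0]]' --twist '[[0,0,0],[0,0,0],[0,0,0],[0,0,0],[0,0,0],[0,0,0],[0,0,0],[0,0,0],[0,0,0],[0,0,0]]' --fingers '[0,0,0,0,0,0,0,0,0,0]'

```text
time: 1.2
position: [0.4737, 0.312, 0.2226]
tool_rot: [0.43, 3.112, 0.001]
ft_force: [0.2, 0.4, 0.1]
grip_width: 0.998
grip_force: 0.0
```

apply_moves --dp '[[-0.037,-0.02,0],[-0.038,-0.02,0],[0,0,0],[0,0,0],[0,0,0],[0,0,0],[0,0,0],[0,0,0],[0,0,0],[0,0,0]]' --twist '[[0,0,0],[0,0,0],[0,0,0.14],[0,0,0.14],[0,0,0.14],[0,0,0.14],[0,0,0.14],[0,0,0.14],[0,0,0.14],[0,0,0.14]]' --fingers '[0,0,0,0,0,0,0,0,0,0]'

```text
time: 2.2
position: [0.534, 0.2546, 0.2224]
tool_rot: [-2.024, -2.402, 0.001]
ft_force: [0.0, 0.1, -0.5]
grip_width: 0.997
grip_force: 0.0
```

apply_moves --dp '[[0,0,0],[0,0,0],[0,0,0],[0,0,0],[0,0,0],[0,0,0],[0,0,0],[0,0,0],[0,0,0],[0,0,0]]' --twist '[[0,0,0.14],[0,0,0.14],[0,0,0.14],[0,0,0.14],[0,0,0.14],[0,0,0.14],[0,0,0.14],[0,0,0.14],[0,0,0],[0,0,0]]' --fingers '[0,0,0,0,0,0,0,0,0,0]'

```text
time: 3.2
position: [0.534, 0.2547, 0.2225]
tool_rot: [-2.987, -0.974, 0.0]
ft_force: [-0.2, -0.2, -0.1]
grip_width: 1.002
grip_force: 0.0
```

```bash
cat >> h.py <<'E'
def go(*targets):
    s=ctrl.get_state(); M=R.from_rotvec(s['tool_rot']); p=s['position']
    print("t",s['time'].__round__(2),"pos",p.round(4),"xdir deg",np.degrees(np.arctan2(*M.as_matrix()[1::-1,0])).round(2),"z",M.as_matrix()[:,2].round(4),"F",s['ft_force'].round(1),"grip",s['grip_width'],s['grip_force'])
    for t in targets: print("to",t,"tool dp",M.inv().apply(np.array(t)-p).round(4)); p=np.array(t)
E
python3 -c "
from h import *
go((.5335,.254,.07),(.5335,.254,.033))
im=get_image('side');cv2.imwrite('pics/s1.png',cv2.resize(im[200:420,220:480],(780,600))[:,:,::-1])
print(onto('top',[[318,154],[384,157],[318,128],[384,130]],.035).round(3))"
```

```text
t 3.2 pos [0.534  0.2547 0.2225] xdir deg 36.11 z [-1.e-04 -0.e+00 -1.e+00] F [-0.2 -0.2 -0.1] grip 1.0024010544987587 0.0
to (0.5335, 0.254, 0.07) tool dp [-0.0008  0.0003  0.1525]
to (0.5335, 0.254, 0.033) tool dp [0.    0.    0.037]
[[ 0.754  0.051  0.035]
 [ 0.75  -0.111  0.035]
 [ 0.819  0.052  0.035]
 [ 0.817 -0.11   0.035]]
```

apply_moves --dp '[[0,0,0.03],[0,0,0.03],[0,0,0.03],[0,0,0.03],[0,0,0.02],[0,0,0.02],[0,0,0.01],[0,0,0.01],[0,0,0],[0,0,0]]' --twist '[[0,0,0],[0,0,0],[0,0,0],[0,0,0],[0,0,0],[0,0,0],[0,0,0],[0,0,0],[0,0,0],[0,0,0]]' --fingers '[0,0,0,0,0,0,0,0,0,0]'

```text
time: 4.25
position: [0.5347, 0.2548, 0.0432]
tool_rot: [-2.988, -0.969, -0.002]
ft_force: [-0.0, 0.1, -0.7]
grip_width: 0.999
grip_force: 0.0
```

```bash
python3 -c "
from h import *
go((.5335,.254,.034))
im=get_image('side');cv2.imwrite('pics/s2.png',cv2.resize(im[220:400,240:420],(600,600))[:,:,::-1])"
```

```text
t 4.25 pos [0.5347 0.2548 0.0432] xdir deg 35.93 z [ 9.e-04  6.e-04 -1.e+00] F [-0.   0.1 -0.7] grip 0.9991285954201936 0.0
to (0.5335, 0.254, 0.034) tool dp [-0.0015 -0.      0.0092]
```

View pics/s2.png

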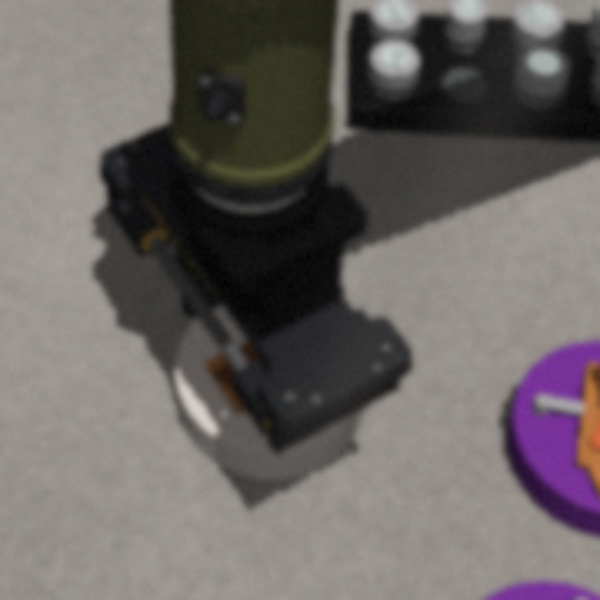

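The gripper straddles the fragment's dark end (crop pixel (225,375)). I'll go down 9 mm and close.

apply_moves --dp '[[-0.001,0,0.005],[0,0,0.004],[0,0,0],[0,0,0],[0,0,0],[0,0,0],[0,0,0],[0,0,0],[0,0,0],[0,0,0]]' --twist '[[0,0,0],[0,0,0],[0,0,0],[0,0,0],[0,0,0],[0,0,0],[0,0,0],[0,0,0],[0,0,0],[0,0,0]]' --fingers '[0,0,0,0.3,0.5,0.7,0.8,0.8,0.8,0.8]' --newtons 15

```text
time: 5.3
position: [0.5334, 0.2541, 0.0336]
tool_rot: [-2.989, -0.969, -0.0]
ft_force: [-0.1, -0.1, -0.6]
grip_width: 0.449
grip_force: 0.0
```

```bash
python3 -c "
from h import *
go((.635,.141,.034),(.635,-.109,.034))"
```

```text
t 5.3 pos [0.5334 0.2541 0.0336] xdir deg 35.91 z [ 1.e-04  1.e-04 -1.e+00] F [-0.1 -0.1 -0.6] grip 0.44878262537139674 0.0
to (0.635, 0.141, 0.034) tool dp [ 0.016   0.1512 -0.0004]
to (0.635, -0.109, 0.034) tool dp [-0.1466  0.2025 -0.    ]
```

apply_moves --dp '[[0,0,0],[0,0,0],[0,0,0],[0,0,0],[0.001,0.01,0],[0.001,0.01,0],[0.001,0.01,0],[0.001,0.01,0],[0,0,0],[0,0,0]]' --twist '[[0,0,0],[0,0,0],[0,0,0],[0,0,0],[0,0,0],[0,0,0],[0,0,0],[0,0,0],[0,0,0],[0,0,0]]' --fingers '[0.8,0.8,0.8,0.8,0.8,0.8,0.8,0.8,0.8,0.8]'

```text
time: 6.3
position: [0.5616, 0.2216, 0.0336]
tool_rot: [2.987, 0.965, 0.002]
ft_force: [1.7, -2.1, -0.1]
grip_width: 0.413
grip_force: 15.0
```

```bash
python3 -c "
from h import *
go((.635,.141,.034),(.635,-.109,.034))
im=get_image('side');cv2.imwrite('pics/s3.png',cv2.resize(im[200:400,220:420],(600,600))[:,:,::-1])"
```

```text
t 6.3 pos [0.5616 0.2216 0.0336] xdir deg 35.8 z [ 0.0022 -0.0021 -1.    ] F [ 1.7 -2.1 -0.1] grip 0.41281644059119593 15.0027434527874
to (0.635, 0.141, 0.034) tool dp [ 0.0124  0.1083 -0.    ]
to (0.635, -0.109, 0.034) tool dp [-0.1462  0.2028  0.0005]
```

View pics/s3.png

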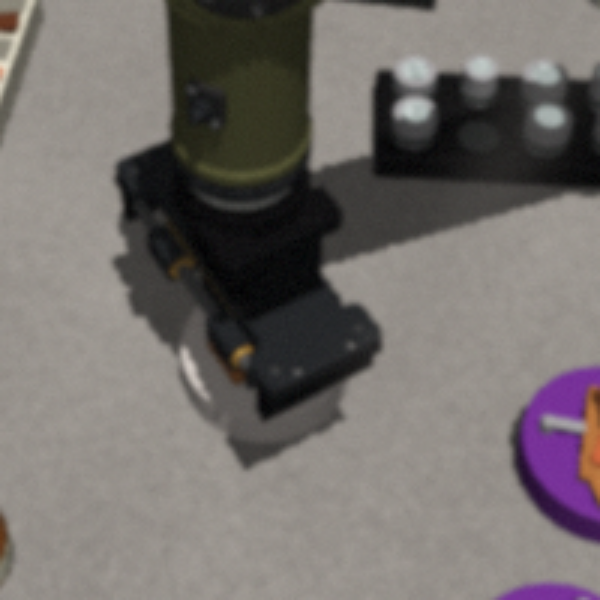

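The stage follows the grip: the white disc is still under the fingers at crop pixel (200,380), and the force is about 2.7 N. I'll carry on sliding.

apply_moves --dp '[[0.0015,0.0135,0],[0.0015,0.0135,0],[0.0015,0.0135,0],[0.0015,0.0135,0],[0.0015,0.0135,0],[0.0015,0.0135,0],[0.0015,0.0135,0],[0.0015,0.0135,0],[0,0,0],[0,0,0]]' --twist '[[0,0,0],[0,0,0],[0,0,0],[0,0,0],[0,0,0],[0,0,0],[0,0,0],[0,0,0],[0,0,0],[0,0,0]]' --fingers '[0.8,0.8,0.8,0.8,0.8,0.8,0.8,0.8,0.8,0.8]'

```text
time: 7.35
position: [0.6349, 0.1403, 0.0337]
tool_rot: [2.986, 0.964, 0.003]
ft_force: [1.6, -1.8, 0.1]
grip_width: 0.407
grip_force: 15.0
```

```bash
python3 -c "
from h import *
go((.635,.02,.034),(.635,-.109,.034))
im=get_image('side');cv2.imwrite('pics/s4.png',cv2.resize(im[100:400,180:480],(600,600))[:,:,::-1])"
```

```text
t 7.35 pos [0.6349 0.1403 0.0337] xdir deg 35.78 z [ 0.003  -0.0032 -1.    ] F [ 1.6 -1.8  0.1] grip 0.40733436681640983 15.004814565181732
to (0.635, 0.02, 0.034) tool dp [-0.0703  0.0976  0.0001]
to (0.635, -0.109, 0.034) tool dp [-0.0754  0.1046  0.0004]
```

View pics/s4.png

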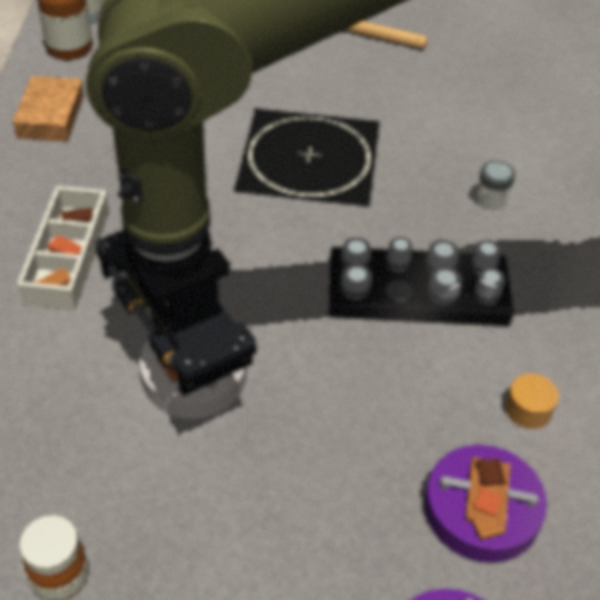

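The stage is still held, at about (190,385) in this view, with a clear lane between tray and rack. Next is the crossing leg.

apply_moves --dp '[[-0.0075,0.0105,0],[-0.0075,0.0105,0],[-0.0075,0.0105,0],[-0.0075,0.0105,0],[-0.0075,0.0105,0],[-0.0075,0.0105,0],[-0.0075,0.0105,0],[-0.0075,0.0105,0],[-0.0075,0.0105,0],[-0.0075,0.0105,0]]' --twist '[[0,0,0],[0,0,0],[0,0,0],[0,0,0],[0,0,0],[0,0,0],[0,0,0],[0,0,0],[0,0,0],[0,0,0]]' --fingers '[0.8,0.8,0.8,0.8,0.8,0.8,0.8,0.8,0.8,0.8]'

```text
time: 8.4
position: [0.634, 0.0136, 0.0336]
tool_rot: [-2.988, -0.969, -0.0]
ft_force: [0.2, 4.3, 0.8]
grip_width: 0.409
grip_force: 15.0
```

apply_moves --dp '[[-0.0075,0.0105,0],[-0.0075,0.0105,0],[-0.0075,0.0105,0],[-0.0075,0.0105,0],[-0.0075,0.0105,0],[-0.0075,0.0105,0],[-0.0075,0.0105,0],[-0.0075,0.0105,0],[-0.0075,0.0105,0],[-0.0075,0.0105,0]]' --twist '[[0,0,0],[0,0,0],[0,0,0],[0,0,0],[0,0,0],[0,0,0],[0,0,0],[0,0,0],[0,0,0],[0,0,0]]' --fingers '[0.8,0.8,0.8,0.8,0.8,0.8,0.8,0.8,0.8,0.8]'

```text
time: 9.4
position: [0.6348, -0.1154, 0.0336]
tool_rot: [-2.988, -0.969, -0.0]
ft_force: [0.2, 4.3, 1.9]
grip_width: 0.408
grip_force: 15.0
```

```bash
python3 -c "
from h import *
go((.5355,-.2245,.034))
im=get_image('side');cv2.imwrite('pics/s5.png',cv2.resize(im[60:300,180:420],(600,600))[:,:,::-1])"
```

```text
t 9.4 pos [ 0.6348 -0.1154  0.0336] xdir deg 35.92 z [-0.e+00  2.e-04 -1.e+00] F [0.2 4.3 1.9] grip 0.4079077454524105 15.003458708524704
to (0.5355, -0.2245, 0.034) tool dp [-0.1444  0.0301 -0.0004]
```

View pics/s5.png

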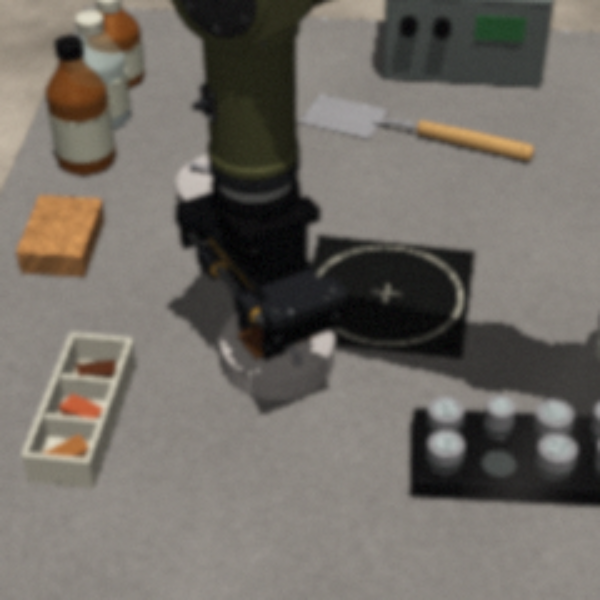

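The stage is past the rack end, at (275,350) in the crop, and the mat is ahead at (388,293). Final leg, then I release and check.

apply_moves --dp '[[-0.015,0.003,0],[-0.015,0.003,0],[-0.015,0.003,0],[-0.015,0.003,0],[-0.015,0.003,0],[-0.015,0.003,0],[-0.015,0.003,0],[-0.015,0.003,0],[-0.014,0.003,0],[-0.006,0.002,0]]' --twist '[[0,0,0],[0,0,0],[0,0,0],[0,0,0],[0,0,0],[0,0,0],[0,0,0],[0,0,0],[0,0,0],[0,0,0]]' --fingers '[0.8,0.8,0.8,0.8,0.8,0.8,0.8,0.8,0.8,0.8]'

```text
time: 10.45
position: [0.5368, -0.2218, 0.0336]
tool_rot: [-2.989, -0.965, 0.001]
ft_force: [1.0, 3.0, 2.1]
grip_width: 0.411
grip_force: 15.0
```

apply_moves --dp '[[0,0,0],[0,0,0],[0,0,0],[0,0,0],[0,0,0],[0,0,0],[0,0,0],[0,0,0],[0,0,0],[0,0,0]]' --twist '[[0,0,0],[0,0,0],[0,0,0],[0,0,0],[0,0,0],[0,0,0],[0,0,0],[0,0,0],[0,0,0],[0,0,0]]' --fingers '[0.8,0.8,0.4,0.1,0,0,0,0,0,0]'

```text
time: 11.45
position: [0.5385, -0.2201, 0.0336]
tool_rot: [-2.989, -0.969, -0.0]
ft_force: [-0.3, -1.0, 0.4]
grip_width: 0.98
grip_force: 0.0
```

apply_moves --dp '[[0,0,0],[0,0,-0.01],[0,0,-0.02],[0,0,-0.03],[0,0,-0.04],[0,0,-0.05],[0,0,-0.05],[0.04,0,0],[0.05,0,0],[0.05,0,0]]' --twist '[[0,0,0],[0,0,0],[0,0,0],[0,0,0],[0,0,0],[0,0,0],[0,0,0],[0,0,0],[0,0,0],[0,0,0]]' --fingers '[0,0,0,0,0,0,0,0,0,0]'

```text
time: 12.45
position: [0.6532, -0.1374, 0.2358]
tool_rot: [2.989, 0.966, 0.005]
ft_force: [0.0, 0.3, 0.3]
grip_width: 0.998
grip_force: 0.0
```

```bash
python3 -c "
from h import *
go((.5355,-.2245,.034))
a,b=get_image('side'),get_image('top')
cv2.imwrite('pics/s6.png',np.hstack([cv2.resize(a[120:240,270:390],(400,400)),cv2.resize(b[190:310,370:490],(400,400))])[:,:,::-1])"
```

```text
t 12.45 pos [ 0.6532 -0.1374  0.2358] xdir deg 35.84 z [ 3.1e-03  6.0e-04 -1.0e+00] F [0.  0.3 0.3] grip 0.997957181370899 0.0
to (0.5355, -0.2245, 0.034) tool dp [-0.147   0.0014  0.2013]
```

View pics/s6.png

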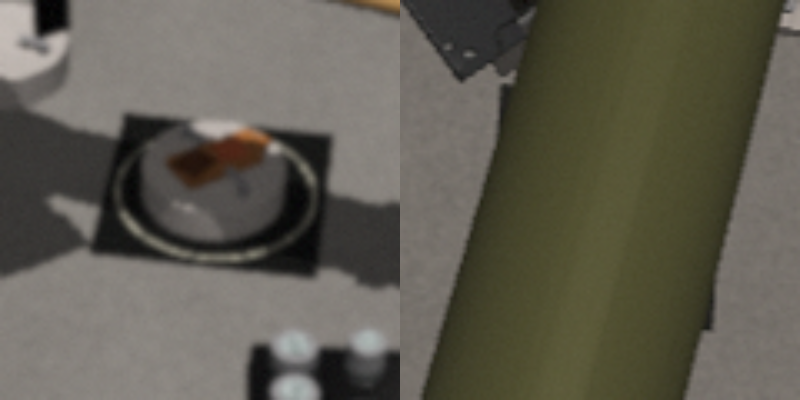

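The stage stands on the mat inside the ring (side crop (213,185), ring centre about (216,190)). The arm hides the top view, so I'll move it aside to measure.

apply_moves --dp '[[0.015,-0.02,0],[0.015,-0.02,0],[0.015,-0.02,0],[0.015,-0.02,0],[0.015,-0.02,0],[0.015,-0.02,0],[0.015,-0.02,0],[0.015,-0.02,0],[0.015,-0.02,0],[0.015,-0.02,0]]' --twist '[[0,0,0],[0,0,0],[0,0,0],[0,0,0],[0,0,0],[0,0,0],[0,0,0],[0,0,0],[0,0,0],[0,0,0]]' --fingers '[0,0,0,0,0,0,0,0,0,0]'

```text
time: 13.55
position: [0.6558, 0.1126, 0.2344]
tool_rot: [2.988, 0.968, 0.001]
ft_force: [0.0, -0.6, -0.1]
grip_width: 1.0
grip_force: 0.0
```

```bash
python3 -c "
from h import *
b=get_image('top')
cv2.imwrite('pics/t7.png',cv2.resize(b[190:310,370:490],(600,600))[:,:,::-1])
s=b[205:300,385:480].astype(int); m=(s.min(-1)>120)|(s[...,0]-s[...,2]>40)
m=cv2.morphologyEx(m.astype(np.uint8),2,np.ones((3,3))); c=big(m)+[385,205]
e=cv2.fitEllipse(cv2.convexHull(c)); print(e,onto('top',[e[0]],.03))"
```

```text
((432.7569885253906, 250.5781707763672), (44.32967758178711, 45.09492874145508), 111.19607543945312) [[ 0.52332316 -0.23135569  0.03      ]]
```

View pics/t7.png

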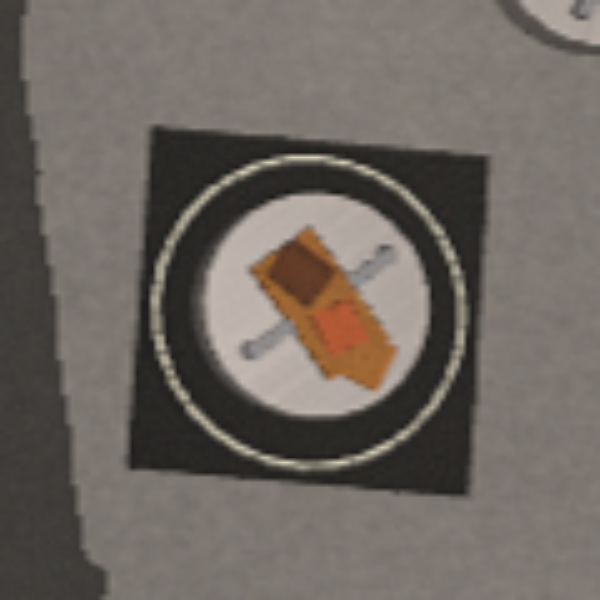

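The disc (316,305) sits well inside the ring (310,312). The measured offset is about 5 mm, within the 20 mm allowed, so I'm handing in.

```bash
python3 -c "
from bench import ctrl
print(ctrl.close_job())"
```

```text
the job is handed in; nothing more can be done
None
```

The stage with the fragment stands inside the ring, about 5 mm off the mat's centre by the last top view, with the gripper clear of everything; the job was handed in after about 14 s of robot time, but no verdict was returned.

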